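# Find the stiff guide roller by feel and reject it

## Robot

A 6-joint arm with a two-finger parallel gripper is mounted at the origin on the work surface. World frame = base frame: x ahead of the robot, y to its left, z up, the work surface at z = 0. Lengths are in m, angles in degrees, forces in N, time in s.
With the tool pointing down it reaches from about 0.4 to 0.825 m from the base axis. Payload 7 kg.
Tool frame: the origin (TCP) lies midway between the tips of the shut fingers; the grasp point (between the pads) lies r.hold_point_z behind it (r.hold_point_z is the distance from the TCP to the grasp point, in m); z points along the fingers, x is the direction in which the jaws open and shut, and the axes are right-handed (so a half turn about z gives the same grasp; the last joint's range is limited). The gripper opens to 88 mm and grips with 3 to 60 N. Pads are 19 mm wide; open, the fingers measure 130 mm over their backs; the gripper's body (78 mm by 193 mm) begins 47 mm behind the grasp point.
Start: joints at [-55.8, 20.546, 0.682, 0, -70.136, -16.507], TCP at [0.205, -0.643, 0.227] pointing down, gripper open.
Joint ranges: [-176.03, 176.03], [-82.01, 121.73], [-58.28, 71.71], [-173.87, 95.51], [-174.79, -0.11], [-173.66, 173.66]. Speed limits (degrees/s): [136.94, 136.94, 172.46, 180, 180, 180].

## Interface

Orientations are given as [roll, pitch, yaw] about the fixed x, y, z axes, in that order (R = Rz(yaw) Ry(pitch) Rx(roll)).
In Python, from plant import get_state, viewer, close_job, r gives the robot as it stands.
- The arm moves only by the tool apply_moves, never from a script. Its argument "plan" is a list of rows, each a list of 3 entries, a list of its own where there are three numbers: the closure in counts, from 0 (fully open) to 255 (shut), then the shift along the tool's x, y, z in units of 50 mm (1.0 is 50 mm), then the turn about the tool's z in units of 6 degrees (1.0 is 6 degrees). A call has 1 to 12 rows; each row shifts and turns the commanded pose from where the row before left it, along the tool's axes as they then stand; what a row does not reach is not made up. A row lasts 1/8 s, in which the tool goes at most 62.5 mm and 10.7 degrees, less where a joint would pass 70% of its speed; a pose out of reach is approached as far as the arm can. A call is refused whole if a number of a shift passes 1 or a number of a turn 1, either way. A call with a gripper value outside its range is refused whole. The fingers move at their own pace and stop on an object; "squeeze" is the grip in N (left out, the last holds). Time passes only in rows, so rows that do not move let the fingers close. It gives the time, the measured TCP pose, the force and the opening at its end, in the units of the state.
- get_state(): the state, without advancing time (a new reading comes with each control period).
- viewer.capture(name): name is "scene" or "top"; returns a dict with "frame" (480x640x3 uint8, blue, green, red), "K" (3x3 intrinsics, pixels), "D" ([k1, k2, p1, p2, k3] as OpenCV has them; the pictures are not rectified), "R" (3x3) and "t" (3): a world point X has camera coordinates R X + t. Camera axes: x right, y down, z forward; pixel columns grow to the right and rows downward; lengths in m; the calibration is good to about 2 mm. A picture is of the moment at which its call begins. There is no depth.
- close_job(): hands the job in, once; it reports no verdict.
The state is a dict: "time_s": time; "joints": joint angles; "qd": joint speeds; "joint_torque": joint torques, N m; "tcp_pos": TCP position; "eef_rot": TCP orientation; "contact_force": force on the tool from outside, world axes, zero at the start; "moment": the same for the moment, N m; "gripper_width": finger opening in m.
Only numpy, scipy, OpenCV 4.12 (cv2) and the standard library are available. Lean on these libraries where they do the work, as an engineer would, in place of code of your own. Each camera call takes 0.05 s, during which the arm holds its last target.

## Task

Three look-alike guide rollers stand in the aluminium rack and one of them has a bad bearing. First turn every wheel by its blue grip through about a quarter turn or more, feeling for drag, and leave it turned, its white mark away from where it was, to show that it has been checked; then pull out the stiff roller and seat it fully home in the hole of the red block, and let go. Do not force the rollers against the rack and do not ram the stiff one home; leave the two good rollers in the rack, and do not disturb the relays or the screwdriver.

Things in the scene. Friction and masses are not known exactly. Their poses are not given: they have to be found in the camera images.
- rack: Bare aluminium block, 90 (x) by 330 (y) by 45 mm high, fixed. Origin at the centre of its underside, z up. In its top are three square holes with sides along its x and y axes, in a row along its own y at -105, 0 and +105 mm; each is 22.5 mm wide and 32 mm deep and holds one guide roller; more than 40 N between roller and rack counts as forcing.
- reject: Red block, 90 by 90 by 45 mm high, fixed, turned about the vertical by its own yaw. Origin at the centre of its underside, z up.
- reject_hole0 (a point): Centre of the mouth of the only hole in the red block, 45 mm above the table, axes as the block's: square, 22.5 mm wide with sides along the block's x and y, 32 mm deep, mouth bevelled 2 mm. Pushing the roller in with more than 35 N counts as ramming.
- roller_p: Guide roller, 0.75 kg, z up its axis. Origin under its 50 mm square, 6 mm thick flange, which rests on the block. Below: 20 mm square shank, 24 long (last 8 a cone), sides along x, y, with 0.1 rad play. On top turns a steel wheel, 60 mm across, 10 to 20 mm up, with a blue finger grip, 52 long, 14 wide, 20 to 46 mm up. Pose: flange, not wheel. Letters tell neither place nor which is stiff.
- wheel_p (a joint): Wheel angle against the flange, rad, counter-clockwise from above, counts full turns, no stops. At 0 the grip lies along the roller's x, its white mark to -x; starts within 0.3 of 0. A sound bearing runs on when flicked, needs under 0.01 N m; the stiff one about 0.09 N m (4.5 N at 20 mm from the axis) and stays put, even when the roller is lifted by its grip.
- roller_q: Guide roller, 0.75 kg, z up its axis. Origin under its 50 mm square, 6 mm thick flange, which rests on the block. Below: 20 mm square shank, 24 long (last 8 a cone), sides along x, y, with 0.1 rad play. On top turns a steel wheel, 60 mm across, 10 to 20 mm up, with a blue finger grip, 52 long, 14 wide, 20 to 46 mm up. Pose: flange, not wheel. Letters tell neither place nor which is stiff.
- wheel_q (a joint): Wheel angle against the flange, rad, counter-clockwise from above, counts full turns, no stops. At 0 the grip lies along the roller's x, its white mark to -x; starts within 0.3 of 0. A sound bearing runs on when flicked, needs under 0.01 N m; the stiff one about 0.09 N m (4.5 N at 20 mm from the axis) and stays put, even when the roller is lifted by its grip.
- roller_r: Guide roller, 0.75 kg, z up its axis. Origin under its 50 mm square, 6 mm thick flange, which rests on the block. Below: 20 mm square shank, 24 long (last 8 a cone), sides along x, y, with 0.1 rad play. On top turns a steel wheel, 60 mm across, 10 to 20 mm up, with a blue finger grip, 52 long, 14 wide, 20 to 46 mm up. Pose: flange, not wheel. Letters tell neither place nor which is stiff.
- wheel_r (a joint): Wheel angle against the flange, rad, counter-clockwise from above, counts full turns, no stops. At 0 the grip lies along the roller's x, its white mark to -x; starts within 0.3 of 0. A sound bearing runs on when flicked, needs under 0.01 N m; the stiff one about 0.09 N m (4.5 N at 20 mm from the axis) and stays put, even when the roller is lifted by its grip.
- relay_green: Green plug-in relay standing loose on the table, 28 by 28 by 34 mm high, origin under its centre. Bystander.
- relay_orange: Orange plug-in relay, same size. Bystander.
- screwdriver: Screwdriver lying on the table, bystander; its x axis runs along it.
Not all that is in view belongs to the job. Of the things shaped like the reject, the red one is meant. What is shaped like the roller_r but purple is not meant.

How it is judged:
By the outcome, as a careful person would: the job done as asked, in the order asked, and still so for the second after the job is handed in, with the robot touching nothing.
It also fails if it takes over 72 s, if anything falls off the work surface, if the arm or the gripper's body presses on something with over 40 N, if the wrist force passes 120 N, or if a joint passes its speed limit or range.

## Working session

There is one attempt and no reset: what is moved stays moved. The work goes in short steps, Python scripts to look and compute and a tool call to move; the robot and the scene stay as the last step left them, time stands still between calls to the robot, and variables do not carry over. Pictures are saved under pics/ and viewed, and the job is handed in when it is done.

Besides the shell and the picture viewer there is one more tool, called after "Request:" by a JSON object that holds its "op" and its "data". apply_moves: Moves the arm, as the interface text tells. Its arguments: {"type":"object","properties":{"plan":{"type":"array","items":{"type":"array"}},"squeeze":{"type":"number"}},"required":["plan"]}

```bash
ls; mkdir -p pics; python3 - <<'E'
from plant import get_state, viewer, r
import cv2,pickle
for n in("scene","top"):
    c=viewer.capture(n); cv2.imwrite(f"pics/{n}0.png",c["frame"]); pickle.dump(c,open(f"{n}0.pkl","wb")); print(n,c["K"],c["D"],c["R"],c["t"])
print(get_state(), r.hold_point_z)
E
```

```text
pics
scene [[507.15706363   0.         313.2542405 ]
 [  0.         507.15706363 234.72006304]
 [  0.           0.           1.        ]] [-0.12436378  0.          0.          0.          0.        ] [[-0.31180776  0.95010593 -0.00863998]
 [ 0.53045567  0.16652741 -0.83119517]
 [-0.78828466 -0.26375623 -0.55591362]] [ 0.12671065 -0.23131194  1.33578666]
top [[468.74673423   0.         322.36510707]
 [  0.         468.74673423 241.50244324]
 [  0.           0.           1.        ]] [0.01123345 0.         0.         0.         0.        ] [[-1.68797966e-03 -9.99968280e-01  7.78389064e-03]
 [-9.95464266e-01  9.39859707e-04 -9.51315451e-02]
 [ 9.51212118e-02 -7.90916510e-03 -9.95434277e-01]] [0.03241474 0.51226399 0.96132896]
{'time_s': 0.1, 'joints': array([-5.57988291e+01,  2.05866729e+01,  6.37509758e-01, -1.77482955e-02,
       -7.01366624e+01, -1.65076325e+01]), 'qd': array([-0.03162704, -0.07753839,  0.19439141,  0.00261186,  0.04566383,
        0.00021437]), 'joint_torque': array([-1.62515858e-03, -5.84162843e+01,  2.93751597e+01,  7.01555550e+00,
        1.01557942e-02, -4.97388328e-05]), 'tcp_pos': array([ 0.20498772, -0.64264131,  0.22571228]), 'eef_rot': array([-1.79991609e+02, -8.70292178e-02,  1.07687489e+02]), 'contact_force': array([-0.47293893, -0.43744585,  0.01541138]), 'moment': array([-0.00581666, -0.01975314, -0.00734153]), 'gripper_width': 0.08734811198078095} 0.0188
```

View pics/scene0.png

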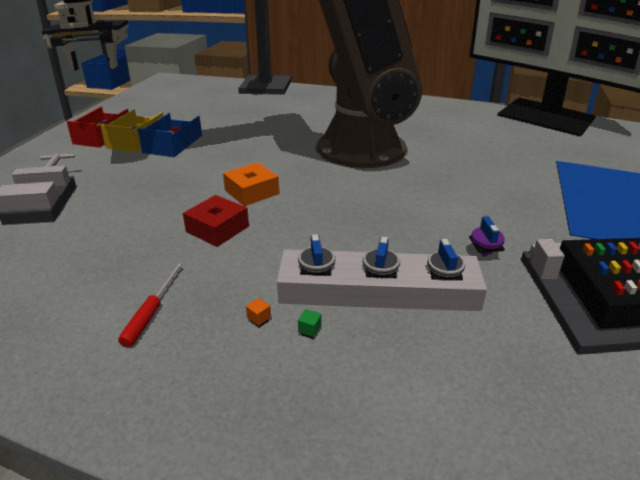

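View pics/top0.png

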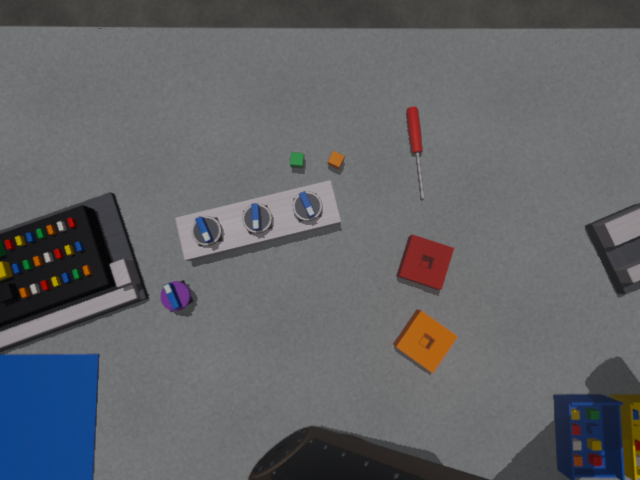

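The scene view shows the rack with three rollers near (317,258), (381,260) and (446,262). The red block is at (216,219), an orange block at (251,184) and a purple roller at (488,236). In the top view the rack's rollers are at (208,231), (257,218) and (308,206), and the red block is at (427,262). Next I'll enlarge these.

```bash
python3 - <<'E'
import cv2
im=cv2.imread("pics/top0.png")
cv2.imwrite("pics/c1.png",cv2.resize(im[170:270,170:350],None,fx=4.4,fy=4.4,interpolation=cv2.INTER_CUBIC))
cv2.imwrite("pics/c2.png",cv2.resize(im[225:300,385:465],None,fx=7,fy=7,interpolation=cv2.INTER_CUBIC))
E
```

```text
(no output)
```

View pics/c1.png

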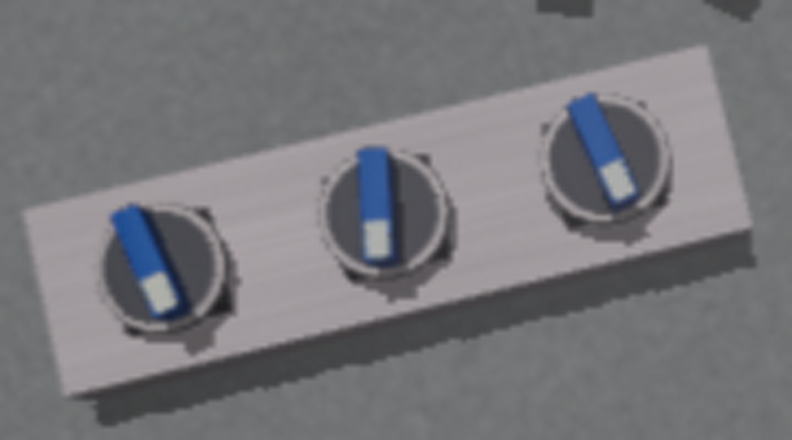

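View pics/c2.png

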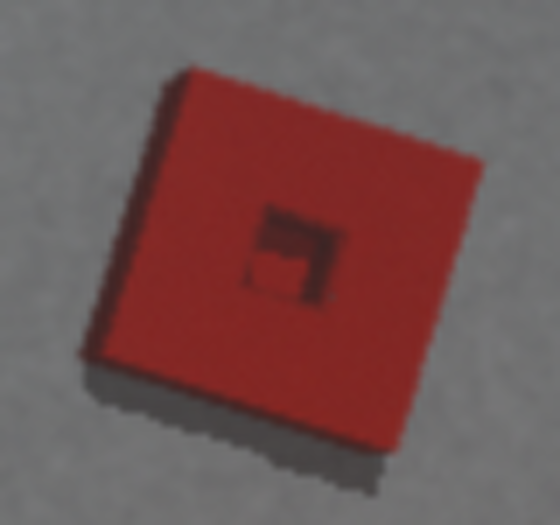

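```bash
cat > h.py <<'E'
import numpy as np,cv2,pickle
def ray(c,px,z):
    u=cv2.undistortPoints(np.array(px,float).reshape(-1,1,2),c["K"],c["D"]).reshape(-1,2)
    d=np.c_[u,np.ones(len(u))]@c["R"]; o=-c["R"].T@c["t"]
    return o+d*((z-o[2])/d[:,2])[:,None]
def proj(c,X):
    return cv2.projectPoints(np.array(X,float).reshape(-1,3),cv2.Rodrigues(c["R"])[0],c["t"],c["K"],c["D"])[0].reshape(-1,2)
E
python3 - <<'E'
from h import *
c=pickle.load(open("top0.pkl","rb")); s=pickle.load(open("scene0.pkl","rb"))
f=lambda p,k,o:(np.array(p,float)+.5)/k-.5+np.array(o)
def ang(v): return np.degrees(np.arctan2(v[1],v[0]))
A=ray(c,f([(24,212),(709,46),(751,230),(66,396)],4.4,(170,170)),.045)
B=ray(c,f([(193,67),(484,162),(395,452),(100,354)],7,(385,225)),.045)
for n,P in(("rack",A),("red",B)):
    print(n,P.mean(0),[np.linalg.norm(P[i]-P[(i+1)%4]).round(4) for i in range(4)],[ang(P[(i+1)%4]-P[i]).round(2) for i in range(4)])
# rack yaw: local x
m=A.mean(0)
G=ray(c,f([(125,211),(162,310),(372,150),(378,256),(580,100),(623,198)],4.4,(170,170)),.091)
for i in range(3):
    a,b=G[2*i],G[2*i+1]; print("grip",(a+b)/2,np.linalg.norm(a-b),ang(a-b))
y=(A[0]+A[3]-A[1]-A[2])/2;y/=np.linalg.norm(y)
H=[m+k*.105*y for k in(1,0,-1)]; print("holes",H,"yaw",ang(y)-90)
print("proj scene rack",proj(s,A).round(1).tolist(),"red",proj(s,B).round(1).tolist())
print("green/orange",ray(c,[(297,157),(336,157)],.034))
E
```

```text
rack [0.55576664 0.1644794  0.045     ] [np.float64(0.3308), np.float64(0.09), np.float64(0.3281), np.float64(0.089)] [np.float64(-76.14), np.float64(-167.53), np.float64(103.69), np.float64(14.21)]
red [ 0.46902527 -0.18159861  0.045     ] [np.float64(0.0896), np.float64(0.0894), np.float64(0.0902), np.float64(0.0892)] [np.float64(-108.33), np.float64(161.48), np.float64(71.51), np.float64(-18.91)]
grip [0.53116889 0.26765067 0.091     ] 0.047704981690110664 21.414786259971805
grip [0.55700886 0.16503227 0.091     ] 0.047969155982968754 3.8780026315236653
grip [0.58142555 0.06384626 0.091     ] 0.04854316311753653 23.499887978512742
holes [array([0.53076856, 0.26646026, 0.045     ]), array([0.55576664, 0.1644794 , 0.045     ]), array([0.58076471, 0.06249854, 0.045     ])] yaw 13.77306712755157
proj scene rack [[486.0, 288.4], [275.8, 280.5], [284.1, 247.8], [475.2, 255.0]] red [[214.6, 226.3], [182.5, 211.8], [215.5, 193.6], [247.5, 206.5]]
green/orange [[0.69110303 0.08520358 0.034     ]
 [0.69114826 0.00263328 0.034     ]]
```

```bash
python3 - <<'E'
import cv2
im=cv2.imread("pics/scene0.png")
cv2.imwrite("pics/c3.png",cv2.resize(im[180:340,170:500],None,fx=2.4,fy=2.4,interpolation=cv2.INTER_CUBIC))
E
```

```text
(no output)
```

View pics/c3.png

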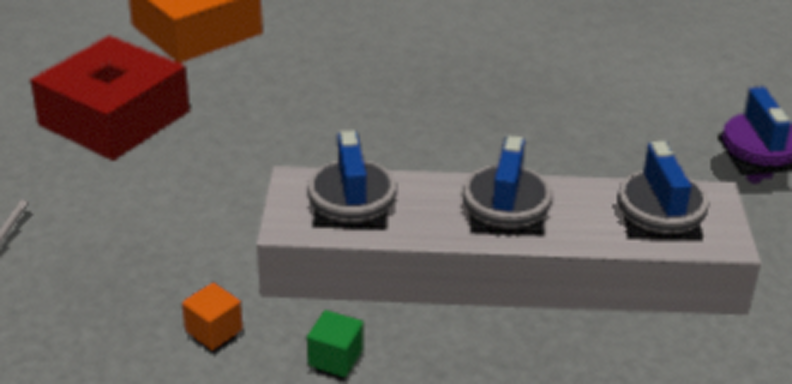

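```bash
cat >> h.py <<'E'
def goto(x,y,z,yaw,st=None,half=True):
    """units: shift in tool axes AFTER the turn, and turn units"""
    from plant import get_state
    st=st or get_state(); p=st["tcp_pos"]; psi=st["eef_rot"][2]
    d=(yaw-psi+180)%360-180
    if half: d=(d+90)%180-90
    a=np.radians(psi+d); v=np.array([x,y,z])-p
    t=np.array([np.cos(a)*v[0]+np.sin(a)*v[1], np.sin(a)*v[0]-np.cos(a)*v[1], -v[2]])/.05
    print("turn units",round(-d/6,3),"shift units",t.round(3),"| pose",p.round(4),st["eef_rot"].round(2),"F",st["contact_force"].round(2),"M",st["moment"].round(3),"w",round(st["gripper_width"],4),"t",round(st["time_s"],2))
E
python3 -c "
from h import *
goto(.5812,.063,.125,113.5)"
```

```text
turn units -0.969 shift units [ 9.942 12.528  2.014] | pose [ 0.205  -0.6426  0.2257] [-1.7999e+02 -9.0000e-02  1.0769e+02] F [-0.47 -0.44  0.02] M [-0.006 -0.02  -0.007] w 0.0873 t 0.1
```

Request:
{"op": "apply_moves", "data": {"plan": [[0, [0, 0, 0], -0.97], [0, [0.62, 0.78, 0], 0], [0, [0.62, 0.78, 0], 0], [0, [0.62, 0.78, 0], 0], [0, [0.62, 0.78, 0], 0], [0, [0.62, 0.78, 0], 0], [0, [0.62, 0.78, 0], 0], [0, [0.62, 0.78, 0], 0], [0, [0.62, 0.78, 0], 0], [0, [0.62, 0.78, 0], 0], [0, [0.62, 0.78, 0], 0], [0, [0.62, 0.78, 0], 0]], "squeeze": 3}}

```text
time_s: 1.6
tcp_pos: [0.4628, -0.1576, 0.2265]
eef_rot: [180.0, -0.0, 113.5]
contact_force: [0.0, -0.9, -0.7]
gripper_width: 0.0876
```

Request:
{"op": "apply_moves", "data": {"plan": [[0, [0.62, 0.78, 0.3], 0], [0, [0.62, 0.78, 0.4], 0], [0, [0.62, 0.78, 0.4], 0], [0, [0.62, 0.78, 0.4], 0], [0, [0.64, 0.83, 0.4], 0], [0, [0, 0, 0], 0], [0, [0, 0, 0], 0]]}}

```text
time_s: 2.48
tcp_pos: [0.5809, 0.0626, 0.131]
eef_rot: [-179.9, 0.0, 113.5]
contact_force: [0.2, -1.1, 0.2]
gripper_width: 0.0876
```

```bash
python3 - <<'E'
from h import *
from plant import viewer
goto(.5812,.063,.07,113.5)
c=viewer.capture("scene"); pickle.dump(c,open("s1.pkl","wb"))
cv2.imwrite("pics/s1.png",cv2.resize(c["frame"][150:310,190:430],None,fx=3.3,fy=3.3,interpolation=cv2.INTER_CUBIC))
E
```

```text
turn units 0.008 shift units [0.005 0.01  1.221] | pose [0.5809 0.0626 0.131 ] [-179.92    0.    113.55] F [ 0.23 -1.13  0.15] M [-0.022  0.005 -0.053] w 0.0876 t 2.48
```

View pics/s1.png

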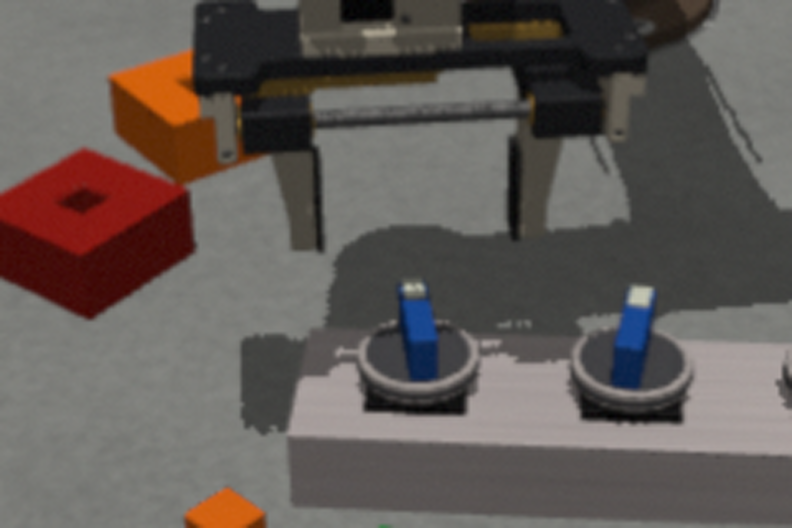

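```bash
python3 - <<'E'
from h import *
c=pickle.load(open("s1.pkl","rb"))
print(proj(c,[[.5809,.0626,.131],[.5814,.0638,.091],[.5908,.0626,.131],[.5809,.0726,.131]]))
# grip top ends in scene crop: mark end (412,283), near end(425,345)
f=lambda p:(np.array(p,float)+.5)/3.3-.5+np.array((190,150))
G=ray(c,f([(413,284),(424,343),(641,290),(628,350)]),.091);print(G,(G[0]+G[1])/2,(G[2]+G[3])/2)
print("tipmid",f([(418,246)]))
E
```

```text
[[315.77925929 220.80839185]
 [316.54485542 242.28318511]
 [313.79949344 224.0798967 ]
 [321.91820281 221.83649187]]
[[0.56433279 0.05532085 0.091     ]
 [0.6099596  0.07558997 0.091     ]
 [0.53582752 0.16376079 0.091     ]
 [0.58678229 0.16803049 0.091     ]] [0.5871462  0.06545541 0.091     ] [0.5613049  0.16589564 0.091     ]
tipmid [[316.31818182 224.1969697 ]]
```

The open jaws straddle the right roller's grip, with finger tips near (322,252) and (515,240) in the crop and the grip at (418,315) below. The two cameras disagree by a few mm in x, so I'll descend and leave some clearance in the jaws.

Request:
{"op": "apply_moves", "data": {"plan": [[0, [0, 0.03, 0.4], 0], [0, [0, 0, 0.4], 0], [0, [0, 0, 0.36], 0], [0, [0, 0, 0], 0], [120, [0, 0, 0], 0], [170, [0, 0, 0], 0], [190, [0, 0, 0], 0], [200, [0, 0, 0], 0], [200, [0, 0, 0], 0]], "squeeze": 5}}

```text
time_s: 3.65
tcp_pos: [0.5827, 0.0633, 0.0736]
eef_rot: [180.0, -0.0, 113.5]
contact_force: [-0.0, 0.1, -0.2]
gripper_width: 0.0433
```

```bash
python3 - <<'E'
from h import *
goto(.5825,.063,.07,113.5)
E
```

```text
turn units 0.003 shift units [-0.004 -0.006  0.073] | pose [0.5827 0.0633 0.0736] [180.    -0.   113.52] F [-0.05  0.07 -0.21] M [-0.022  0.029  0.058] w 0.0433 t 3.65
```

Request:
{"op": "apply_moves", "data": {"plan": [[207, [0, 0, 0], 0], [207, [0, 0, 0], 0], [207, [0, 0, 0], 0], [207, [0, 0, 0], 0], [207, [0, 0, 0], 0]]}}

```text
time_s: 4.28
tcp_pos: [0.5827, 0.0632, 0.0735]
eef_rot: [-180.0, 0.0, 113.5]
contact_force: [-0.7, -0.0, 0.1]
gripper_width: 0.0164
```

```bash
python3 - <<'E'
from h import *
goto(.5825,.063,.07,113.5)
E
```

```text
turn units 0.002 shift units [-0.003 -0.005  0.071] | pose [0.5827 0.0632 0.0735] [-180.      0.    113.51] F [-0.69 -0.    0.14] M [0.012 0.004 0.005] w 0.0164 t 4.28
```

Request:
{"op": "apply_moves", "data": {"plan": [[207, [0, 0, 0], -1], [207, [0, 0, 0], -1], [207, [0, 0, 0], -1], [207, [0, 0, 0], -1], [207, [0, 0, 0], -1]]}}

```text
time_s: 4.9
tcp_pos: [0.5827, 0.0633, 0.0736]
eef_rot: [180.0, 0.0, 143.7]
contact_force: [-0.6, -0.2, -0.0]
gripper_width: 0.0165
```

```bash
python3 -c "
from h import *
goto(.5825,.063,.07,113.5)"
```

```text
turn units 5.035 shift units [-0.003 -0.006  0.071] | pose [0.5827 0.0633 0.0736] [180.     0.   143.71] F [-0.57 -0.15 -0.02] M [ 0.107  0.062 -0.003] w 0.0165 t 4.9
```

Request:
{"op": "apply_moves", "data": {"plan": [[207, [0, 0, 0], -1], [207, [0, 0, 0], -1], [207, [0, 0, 0], -1], [207, [0, 0, 0], -1]]}}

```text
time_s: 5.4
tcp_pos: [0.5827, 0.0632, 0.0736]
eef_rot: [180.0, -0.0, 167.7]
contact_force: [-0.6, -0.1, -0.2]
gripper_width: 0.0162
```

```bash
python3 -c "
from h import *
goto(.5825,.063,.07,113.5)"
```

```text
turn units 9.034 shift units [-0.003 -0.005  0.071] | pose [0.5827 0.0632 0.0736] [180.    -0.   167.71] F [-0.56 -0.14 -0.21] M [0.091 0.084 0.006] w 0.0162 t 5.4
```

Request:
{"op": "apply_moves", "data": {"plan": [[207, [0, 0, 0], -1], [207, [0, 0, 0], -1], [207, [0, 0, 0], -1], [207, [0, 0, 0], -1]]}}

```text
time_s: 5.9
tcp_pos: [0.5827, 0.0632, 0.0735]
eef_rot: [180.0, -0.0, -168.3]
contact_force: [-0.4, 0.1, 0.2]
gripper_width: 0.0166
```

```bash
python3 -c "
from h import *
goto(.5825,.063,.07,113.5)"
```

```text
turn units 13.035 shift units [-0.003 -0.005  0.071] | pose [0.5827 0.0632 0.0735] [ 180.     -0.   -168.29] F [-0.37  0.09  0.23] M [0.044 0.162 0.003] w 0.0166 t 5.9
```

Request:
{"op": "apply_moves", "data": {"plan": [[207, [0, 0, 0], -1], [207, [0, 0, 0], -1], [207, [0, 0, 0], -1], [207, [0, 0, 0], -1]]}}

```text
time_s: 6.4
tcp_pos: [0.5826, 0.0632, 0.0735]
eef_rot: [180.0, -0.0, -144.3]
contact_force: [-0.4, 0.1, -0.9]
gripper_width: 0.0168
```

```bash
python3 -c "
from h import *
goto(.5825,.063,.07,113.5)"
```

```text
turn units -12.965 shift units [0.003 0.004 0.071] | pose [0.5826 0.0632 0.0735] [ 1.8000e+02 -1.0000e-02 -1.4429e+02] F [-0.39  0.13 -0.93] M [-0.026  0.116  0.044] w 0.0168 t 6.4
```

Request:
{"op": "apply_moves", "data": {"plan": [[207, [0, 0, 0], -1], [207, [0, 0, 0], -0.5], [207, [0, 0, 0], 0], [207, [0, 0, 0], 0], [160, [0, 0, 0], 0], [100, [0, 0, 0], 0], [100, [0, 0, 0], 0], [100, [0, 0, 0], 0], [100, [0, 0, -0.5], 0], [60, [0, 0, -0.5], 0], [60, [0, 0, 0], 0]]}}

```text
time_s: 7.78
tcp_pos: [0.584, 0.0637, 0.1257]
eef_rot: [-179.9, 0.2, -135.5]
contact_force: [0.6, -0.2, -0.3]
gripper_width: 0.0656
```

```bash
python3 - <<'E'
from h import *
from plant import viewer
goto(.5825,.063,.07,113.5)
for n in("scene","top"):
    c=viewer.capture(n)["frame"]
    cv2.imwrite(f"pics/{n}2.png",cv2.resize(c[190:310,250:490] if n=="scene" else c[160:280,160:400],None,fx=3.3,fy=3.3,interpolation=cv2.INTER_CUBIC))
E
```

```text
turn units -11.495 shift units [-0.     0.033  1.114] | pose [0.584  0.0637 0.1257] [-179.9     0.2  -135.47] F [ 0.58 -0.22 -0.34] M [0.004 0.139 0.03 ] w 0.0656 t 7.78
```

View pics/scene2.png

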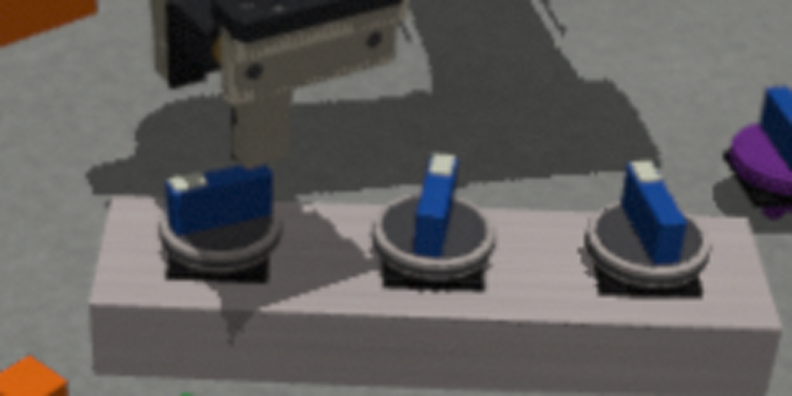

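View pics/top2.png

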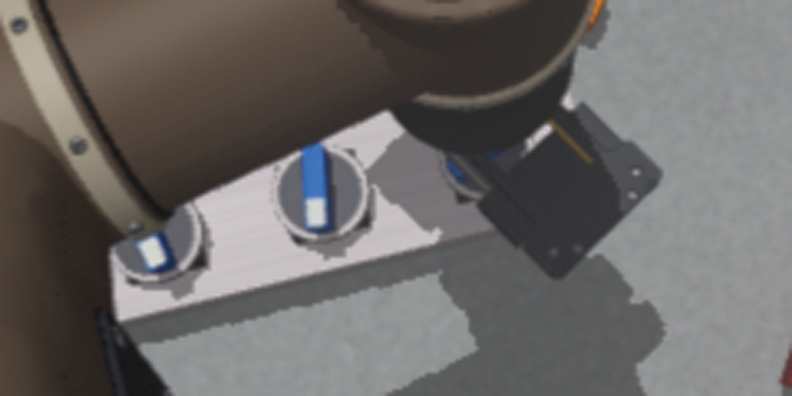

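The right roller's mark is now at the left, near (185,183) in the scene crop, so the wheel has turned. Next I'll measure its angle, then go to the middle roller.

```bash
python3 - <<'E'
from h import *
c=pickle.load(open("s1.pkl","rb"))
f=lambda p:(np.array(p,float)+.5)/3.3-.5+np.array((250,190))
G=ray(c,f([(168,183),(270,171)]),.091);d=G[1]-G[0];print(G.mean(0),np.linalg.norm(d),np.degrees(np.arctan2(d[1],d[0])))
goto(.557,.165,.125,94)
goto(.557,.165,.125,94+180,half=False)
E
```

```text
[0.58427691 0.06396511 0.091     ] 0.05019705633017875 119.13347050377416
turn units -8.251 shift units [-2.066  0.367 -0.03 ] | pose [0.5825 0.0632 0.1235] [ 1.7999e+02  2.0000e-02 -1.3550e+02] F [-0.48  0.05 -0.29] M [-0.05   0.163 -0.033] w 0.0667 t 7.88
turn units -8.251 shift units [-2.066  0.367 -0.03 ] | pose [0.5825 0.0632 0.1235] [ 1.7999e+02  2.0000e-02 -1.3550e+02] F [-0.48  0.05 -0.29] M [-0.05   0.163 -0.033] w 0.0667 t 7.88
```

Request:
{"op": "apply_moves", "data": {"plan": [[60, [0, 0, 0], -1], [60, [0, 0, 0], -1], [60, [0, 0, 0], -1], [60, [0, 0, 0], -1], [60, [0, 0, 0], -1], [60, [0, 0, 0], -1], [60, [0, 0, 0], -1], [80, [0, 0, 0], -1], [80, [0, 0, 0], -0.25], [80, [-0.7, 0.12, 0], 0], [80, [-0.7, 0.12, 0], 0], [80, [-0.67, 0.11, 0], 0]]}}

```text
time_s: 9.38
tcp_pos: [0.5574, 0.166, 0.123]
eef_rot: [180.0, -0.0, -86.1]
contact_force: [-0.0, -0.7, -0.0]
gripper_width: 0.0599
```

Request:
{"op": "apply_moves", "data": {"plan": [[100, [0, 0, 0.3], 0], [100, [0, 0, 0.4], 0], [120, [0, 0, 0.33], 0], [150, [0, 0, 0], 0], [207, [0, 0, 0], 0], [207, [0, 0, 0], 0], [207, [0, 0, 0], 0], [207, [0, 0, 0], 0], [207, [0, 0, 0], 0]]}}

```text
time_s: 10.5
tcp_pos: [0.558, 0.1653, 0.0722]
eef_rot: [-180.0, 0.0, -86.0]
contact_force: [-0.4, 0.2, 0.2]
gripper_width: 0.0166
```

```bash
python3 -c "
from h import *
goto(.558,.165,.0735,94)"
```

```text
turn units 0.002 shift units [ 0.005  0.001 -0.025] | pose [0.558  0.1653 0.0722] [-1.7999e+02  1.0000e-02 -8.5990e+01] F [-0.41  0.21  0.19] M [-0.067  0.164 -0.026] w 0.0166 t 10.5
```

Jaws are around the middle grip with no contact. I'll turn it clockwise.

Request:
{"op": "apply_moves", "data": {"plan": [[207, [0, 0, 0], 1], [207, [0, 0, 0], 1], [207, [0, 0, 0], 1], [207, [0, 0, 0], 1], [207, [0, 0, 0], 1]]}}

```text
time_s: 11.12
tcp_pos: [0.558, 0.1651, 0.0721]
eef_rot: [-180.0, -0.0, -116.2]
contact_force: [-0.8, -1.1, -0.1]
gripper_width: 0.0169
```

```bash
python3 -c "
from h import *
goto(.558,.165,.0735,94)"
```

```text
turn units -5.028 shift units [ 0.002 -0.001 -0.028] | pose [0.558  0.1651 0.0721] [-1.8000e+02 -2.0000e-02 -1.1617e+02] F [-0.79 -1.07 -0.14] M [-0.481  0.109  0.051] w 0.0169 t 11.12
```

Request:
{"op": "apply_moves", "data": {"plan": [[207, [0, 0, 0], 1], [207, [0, 0, 0], 1], [207, [0, 0, 0], 1], [207, [0, 0, 0], 1], [207, [0, 0, 0], 1]]}}

```text
time_s: 11.75
tcp_pos: [0.5578, 0.1648, 0.0721]
eef_rot: [-180.0, -0.0, -146.2]
contact_force: [-0.4, -1.6, 0.5]
gripper_width: 0.0165
```

```bash
python3 -c "
from h import *
goto(.558,.165,.0735,94)"
```

```text
turn units -10.03 shift units [-0.004 -0.005 -0.028] | pose [0.5578 0.1648 0.0721] [-1.7998e+02 -5.0000e-02 -1.4618e+02] F [-0.36 -1.6   0.5 ] M [-0.66   0.28   0.026] w 0.0165 t 11.75
```

Request:
{"op": "apply_moves", "data": {"plan": [[207, [0, 0, 0], 1], [207, [0, 0, 0], 1], [207, [0, 0, 0], 1], [207, [0, 0, 0], 1], [207, [0, 0, 0], 1]]}}

```text
time_s: 12.38
tcp_pos: [0.5575, 0.1646, 0.0721]
eef_rot: [-179.9, -0.1, -176.2]
contact_force: [-2.6, -1.9, 1.7]
gripper_width: 0.0166
```

```bash
python3 -c "
from h import *
goto(.558,.165,.0735,94)"
```

```text
turn units 14.97 shift units [ 0.007  0.01  -0.029] | pose [0.5575 0.1646 0.0721] [-1.7995e+02 -6.0000e-02 -1.7618e+02] F [-2.59 -1.92  1.7 ] M [-0.735  0.586  0.088] w 0.0166 t 12.38
```

Request:
{"op": "apply_moves", "data": {"plan": [[207, [0, 0, 0], 1], [207, [0, 0, 0], 1], [207, [0, 0, 0], 1]]}}

```text
time_s: 12.75
tcp_pos: [0.5573, 0.1646, 0.0721]
eef_rot: [-179.9, -0.1, 165.8]
contact_force: [-2.4, -0.9, 1.0]
gripper_width: 0.0167
```

```bash
python3 -c "
from h import *
goto(.558,.165,.0735,94)"
```

```text
turn units 11.969 shift units [ 0.006  0.014 -0.029] | pose [0.5573 0.1646 0.0721] [-1.7993e+02 -6.0000e-02  1.6582e+02] F [-2.42 -0.88  0.99] M [-0.589  0.868  0.107] w 0.0167 t 12.75
```

Request:
{"op": "apply_moves", "data": {"plan": [[207, [0, 0, 0], 1], [207, [0, 0, 0], 1], [207, [0, 0, 0], 1]]}}

```text
time_s: 13.12
tcp_pos: [0.5571, 0.1647, 0.072]
eef_rot: [-179.9, -0.0, 147.8]
contact_force: [-3.6, -0.8, 2.6]
gripper_width: 0.0169
```

```bash
python3 -c "
from h import *
goto(.558,.165,.0735,94)"
```

```text
turn units 8.969 shift units [ 0.005  0.018 -0.029] | pose [0.5571 0.1647 0.072 ] [-1.7991e+02 -4.0000e-02  1.4782e+02] F [-3.59 -0.79  2.57] M [-0.333  1.188  0.101] w 0.0169 t 13.12
```

Request:
{"op": "apply_moves", "data": {"plan": [[207, [0, 0, 0], 0], [180, [0, 0, 0], 0], [120, [0, 0, 0], 0], [80, [0, 0, 0], 0], [80, [0, 0, 0], 0], [80, [0, 0, -0.5], 0], [80, [0, 0, -0.6], 0], [80, [0, 0, 0], 0]]}}

```text
time_s: 14.12
tcp_pos: [0.5595, 0.1661, 0.1296]
eef_rot: [179.8, 0.1, 148.0]
contact_force: [-0.5, 0.1, -0.6]
gripper_width: 0.0601
```

```bash
python3 - <<'E'
from h import *
goto(.532,.2675,.125,111.5)
E
```

```text
turn units 6.091 shift units [2.089 0.231 0.092] | pose [0.5595 0.1661 0.1296] [1.7976e+02 1.3000e-01 1.4805e+02] F [-0.47  0.14 -0.56] M [ 0.049  0.071 -0.018] w 0.0601 t 14.12
```

Request:
{"op": "apply_moves", "data": {"plan": [[80, [0, 0, 0], 1], [80, [0, 0, 0], 1], [80, [0, 0, 0], 1], [80, [0, 0, 0], 1], [80, [0, 0, 0], 1], [80, [0, 0, 0], 1], [80, [0, 0, 0], 0.1], [80, [0.7, 0.07, 0], 0], [80, [0.7, 0.08, 0], 0], [80, [0.69, 0.08, 0], 0], [80, [0, 0, 0], 0]]}}

```text
time_s: 15.5
tcp_pos: [0.53, 0.2686, 0.1266]
eef_rot: [-180.0, -0.0, 111.7]
contact_force: [-0.2, -0.4, 0.1]
gripper_width: 0.0602
```

Request:
{"op": "apply_moves", "data": {"plan": [[100, [0, 0, 0.3], 0], [100, [0, 0, 0.5], 0], [120, [0, 0, 0.3], 0], [150, [0, 0, 0], 0], [207, [0, 0, 0], 0], [207, [0, 0, 0], 0], [207, [0, 0, 0], 0], [207, [0, 0, 0], 0], [207, [0, 0, 0], 0]]}}

```text
time_s: 16.62
tcp_pos: [0.5306, 0.2668, 0.0722]
eef_rot: [180.0, -0.0, 111.4]
contact_force: [0.1, -0.4, -0.9]
gripper_width: 0.0162
```

```bash
python3 -c "
from h import *
goto(.532,.2675,.0735,111.5)"
```

```text
turn units -0.014 shift units [ 0.003  0.032 -0.026] | pose [0.5306 0.2668 0.0722] [ 1.7999e+02 -1.0000e-02  1.1142e+02] F [ 0.11 -0.42 -0.9 ] M [-0.018  0.067 -0.023] w 0.0162 t 16.62
```

Request:
{"op": "apply_moves", "data": {"plan": [[207, [0, 0.03, 0], -1], [207, [0, 0, 0], -1], [207, [0, 0, 0], -1], [207, [0, 0, 0], -1], [207, [0, 0, 0], -1], [207, [0, 0, 0], -1], [207, [0, 0, 0], -1]]}}

```text
time_s: 17.5
tcp_pos: [0.5319, 0.2673, 0.0721]
eef_rot: [-180.0, 0.0, 153.6]
contact_force: [-0.4, 0.5, -0.2]
gripper_width: 0.0164
```

```bash
python3 -c "
from h import *
goto(.532,.2675,.0735,111.5)"
```

```text
turn units 7.019 shift units [ 0.004  0.003 -0.028] | pose [0.5319 0.2673 0.0721] [-180.      0.    153.62] F [-0.4   0.45 -0.2 ] M [-0.037  0.011  0.025] w 0.0164 t 17.5
```

Request:
{"op": "apply_moves", "data": {"plan": [[207, [0, 0, 0], -1], [207, [0, 0, 0], -1], [207, [0, 0, 0], -1], [207, [0, 0, 0], -1], [207, [0, 0, 0], -1], [207, [0, 0, 0], -1]]}}

```text
time_s: 18.25
tcp_pos: [0.532, 0.2673, 0.0721]
eef_rot: [-180.0, 0.0, -170.4]
contact_force: [0.7, 0.2, 0.0]
gripper_width: 0.0168
```

```bash
python3 -c "
from h import *
goto(.532,.2675,.0735,111.5)"
```

```text
turn units 13.019 shift units [ 0.004  0.002 -0.028] | pose [0.532  0.2673 0.0721] [-1.8000e+02  1.0000e-02 -1.7038e+02] F [0.74 0.21 0.05] M [-0.03   0.054  0.01 ] w 0.0168 t 18.25
```

Request:
{"op": "apply_moves", "data": {"plan": [[207, [0, 0, 0], -1], [207, [0, 0, 0], -1], [207, [0, 0, 0], -1], [207, [0, 0, 0], -1], [207, [0, 0, 0], -1], [207, [0, 0, 0], -1]]}}

```text
time_s: 19.0
tcp_pos: [0.5319, 0.2673, 0.0721]
eef_rot: [-180.0, -0.0, -134.4]
contact_force: [0.1, 0.4, 0.2]
gripper_width: 0.0167
```

```bash
python3 -c "
from h import *
goto(.532,.2675,.0735,111.5)"
```

```text
turn units -10.981 shift units [-0.003 -0.003 -0.028] | pose [0.5319 0.2673 0.0721] [-180.     -0.   -134.39] F [0.11 0.44 0.22] M [-0.023  0.151  0.041] w 0.0167 t 19.0
```

Request:
{"op": "apply_moves", "data": {"plan": [[207, [0, 0, 0], -0.5], [207, [0, 0, 0], 0], [207, [0, 0, 0], 0], [180, [0, 0, 0], 0], [120, [0, 0, 0], 0], [80, [0, 0, 0], 0], [80, [0, 0, 0], 0], [80, [0, 0, -0.5], 0], [80, [0, 0, -0.8], 0], [80, [0, 0, -0.8], 0], [80, [0, 0, 0], 0]]}}

```text
time_s: 20.38
tcp_pos: [0.5336, 0.2685, 0.1809]
eef_rot: [-179.9, 0.4, -131.6]
contact_force: [0.5, 0.1, -0.7]
gripper_width: 0.0607
```

```bash
python3 - <<'E'
from h import *
from plant import viewer
goto(.557,.165,.125,94)
for n in("scene","top"):
    c=viewer.capture(n); pickle.dump(c,open(n+"3.pkl","wb")); c=c["frame"]
    cv2.imwrite(f"pics/{n}3.png",cv2.resize(c[190:310,250:490] if n=="scene" else c[160:280,160:400],None,fx=3.3,fy=3.3,interpolation=cv2.INTER_CUBIC))
E
```

```text
turn units -7.594 shift units [ 2.098 -0.322  1.117] | pose [0.5336 0.2685 0.1809] [-179.93    0.38 -131.56] F [ 0.52  0.11 -0.65] M [ 0.024  0.151 -0.065] w 0.0607 t 20.38
```

View pics/scene3.png

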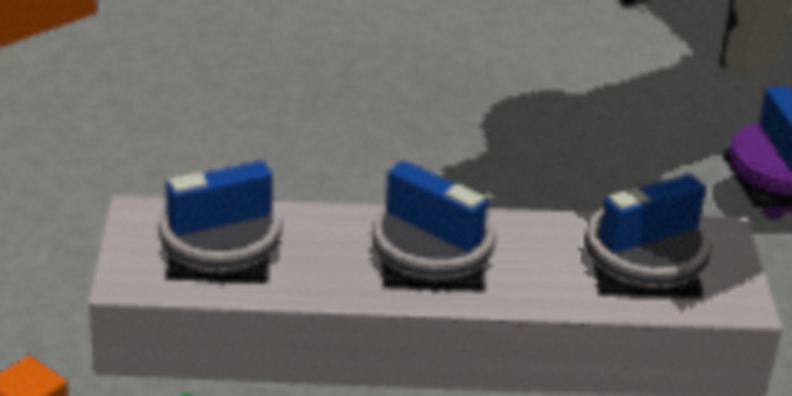

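View pics/top3.png

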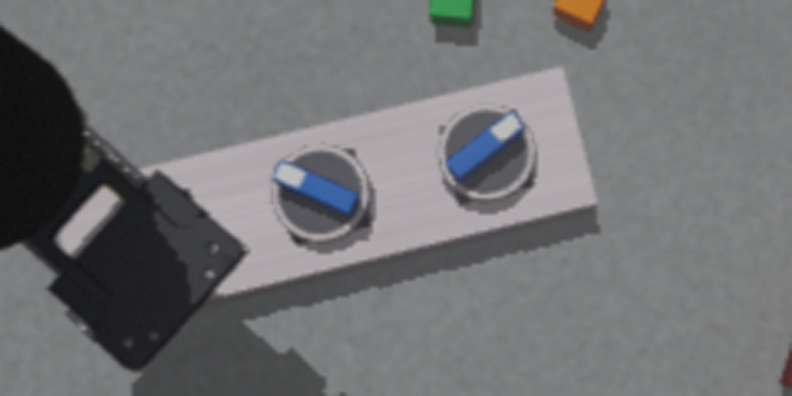

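Left and right ran free, with Mz around 0.01–0.04. The middle one dragged, with Mz about 0.1 and side forces of 2–4 N, so the middle is stiff. In the top crop its grip runs from the mark at (281,172) to (353,206). All three marks have moved well away from their start positions.

```bash
python3 - <<'E'
from h import *
c=pickle.load(open("top3.pkl","rb")); s=pickle.load(open("scene3.pkl","rb"))
f=lambda p,o:(np.array(p,float)+.5)/3.3-.5+np.array(o)
for n,cc,P,o in(("mid top",c,[(276,168),(354,201)],(160,160)),("right top",c,[(517,120),(452,166)],(160,160)),("mid scene",s,[(484,198),(393,168)],(250,190)),("left scene",s,[(606,205),(700,180)],(250,190)),("right scene",s,[(168,186),(268,166)],(250,190))):
    G=ray(cc,f(P,o),.091);d=G[1]-G[0];print(n,G.mean(0).round(4),np.linalg.norm(d).round(4),np.degrees(np.arctan2(d[1],d[0])))
im=c["frame"]
cv2.imwrite("pics/c4.png",cv2.resize(im[195:245,235:285],None,fx=12,fy=12,interpolation=cv2.INTER_CUBIC))
E
```

```text
mid top [0.5573 0.1645 0.091 ] 0.0507 -113.07814469980227
right top [0.5824 0.0635 0.091 ] 0.0478 125.64618614451693
mid scene [0.5575 0.1657 0.091 ] 0.0484 -103.93953755876798
left scene [0.5344 0.2663 0.091 ] 0.054 129.86495104222956
right scene [0.5835 0.0633 0.091 ] 0.0511 126.85583842068272
```

View pics/c4.png

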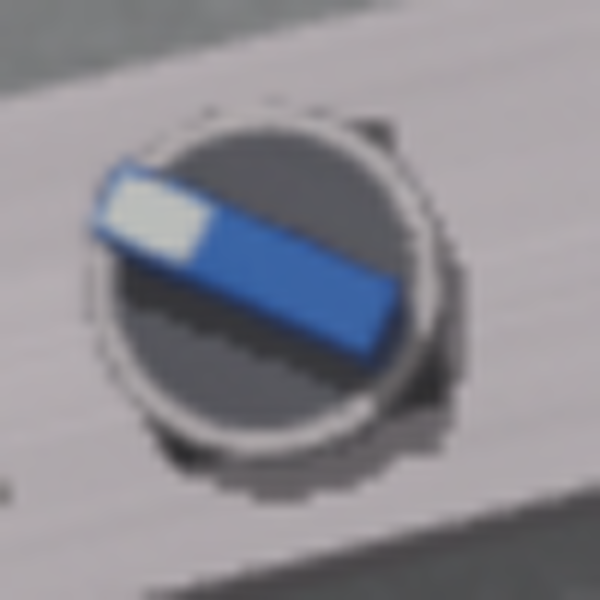

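```bash
python3 - <<'E'
from h import *
goto(.5573,.1648,.125,157.0)
E
```

```text
turn units 11.9 shift units [-1.27  -1.688  1.046] | pose [0.5318 0.2673 0.1773] [ 1.7998e+02  5.0000e-02 -1.3160e+02] F [-0.29 -0.34 -1.03] M [-0.058  0.173  0.   ] w 0.0604 t 20.48
```

Request:
{"op": "apply_moves", "data": {"plan": [[80, [0, 0, 0], 1], [80, [0, 0, 0], 1], [80, [0, 0, 0], 1], [80, [0, 0, 0], 1], [80, [0, 0, 0], 1], [80, [0, 0, 0], 1], [80, [0, 0, 0], 1], [80, [0, 0, 0], 1], [80, [0, 0, 0], 1], [80, [0, 0, 0], 1], [80, [0, 0, 0], 1], [80, [0, 0, 0], 0.9]]}}

```text
time_s: 21.98
tcp_pos: [0.5313, 0.2668, 0.1755]
eef_rot: [-179.9, -0.1, 156.8]
contact_force: [0.3, 0.2, 0.3]
gripper_width: 0.0602
```

Request:
{"op": "apply_moves", "data": {"plan": [[80, [-0.42, -0.56, 0.1], 0], [80, [-0.42, -0.56, 0.4], 0], [80, [-0.43, -0.57, 0.5], 0], [80, [0, 0, 0.4], 0], [80, [0, 0, 0.4], 0], [80, [0, 0, 0.36], 0], [140, [0, 0, 0], 0], [190, [0, 0, 0], 0], [205, [0, 0, 0], 0], [205, [0, 0, 0], 0], [205, [0, 0, 0], 0]]}}

```text
time_s: 23.35
tcp_pos: [0.5575, 0.1648, 0.0694]
eef_rot: [180.0, 0.0, 157.0]
contact_force: [0.0, 0.7, -0.2]
gripper_width: 0.0187
```

```bash
python3 - <<'E'
from h import *
goto(.5573,.1648,.069,157.0)
E
```

```text
turn units 0.002 shift units [ 0.003 -0.001  0.008] | pose [0.5575 0.1648 0.0694] [1.7997e+02 1.0000e-02 1.5701e+02] F [ 0.02  0.72 -0.21] M [ 0.071  0.055 -0.038] w 0.0187 t 23.35
```

Now I'll close gently at 5 N.

Request:
{"op": "apply_moves", "data": {"plan": [[215, [0, 0, 0], 0], [225, [0, 0, 0], 0], [225, [0, 0, 0], 0], [225, [0, 0, 0], 0]], "squeeze": 5}}

```text
time_s: 23.85
tcp_pos: [0.5572, 0.1648, 0.0692]
eef_rot: [180.0, -0.0, 157.0]
contact_force: [-3.7, 1.4, 4.9]
gripper_width: 0.0139
```

```bash
python3 - <<'E'
from h import *
goto(.5573,.1648,.069,157.0)
E
```

```text
turn units 0.002 shift units [-0.002  0.001  0.004] | pose [0.5572 0.1648 0.0692] [ 1.8000e+02 -1.0000e-02  1.5701e+02] F [-3.72  1.39  4.88] M [ 0.791  1.585 -0.055] w 0.0139 t 23.85
```

Request:
{"op": "apply_moves", "data": {"plan": [[225, [0.02, 0, 0], 0], [225, [0, 0, 0], 0], [225, [0, 0, 0], 0]]}}

```text
time_s: 24.22
tcp_pos: [0.5571, 0.165, 0.0692]
eef_rot: [180.0, 0.0, 157.0]
contact_force: [1.9, -1.4, 1.7]
gripper_width: 0.0139
```

```bash
python3 - <<'E'
from h import *
goto(.5573,.1648,.069,157.0)
E
```

```text
turn units 0.003 shift units [-0.006 -0.002  0.004] | pose [0.5571 0.165  0.0692] [1.7998e+02 4.0000e-02 1.5702e+02] F [ 1.94 -1.44  1.68] M [-0.517 -0.78  -0.06 ] w 0.0139 t 24.23
```

Request:
{"op": "apply_moves", "data": {"plan": [[235, [0, 0, 0], 0], [235, [0, 0, 0], 0], [235, [0, 0, 0], 0]], "squeeze": 30}}

```text
time_s: 24.6
tcp_pos: [0.557, 0.1651, 0.0692]
eef_rot: [180.0, 0.0, 157.0]
contact_force: [4.7, -3.3, 0.9]
gripper_width: 0.0137
```

Request:
{"op": "apply_moves", "data": {"plan": [[235, [0, 0, 0], -0.4], [235, [0, 0, 0], -0.4], [235, [0, 0, 0], 0]]}}

```text
time_s: 24.98
tcp_pos: [0.5567, 0.1653, 0.0692]
eef_rot: [180.0, 0.0, 161.8]
contact_force: [1.8, -0.4, 2.8]
gripper_width: 0.0137
```

```bash
python3 - <<'E'
from h import *
goto(.5573,.1648,.069,157.0)
E
```

```text
turn units 0.8 shift units [-0.016 -0.005  0.004] | pose [0.5567 0.1653 0.0692] [1.7997e+02 2.0000e-02 1.6180e+02] F [ 1.8  -0.43  2.8 ] M [-0.136 -0.816  0.03 ] w 0.0137 t 24.98
```

Forces are low. I'll lift slowly at first.

Request:
{"op": "apply_moves", "data": {"plan": [[235, [0, 0, -0.1], 0], [235, [0, 0, -0.1], 0], [235, [0, 0, -0.1], 0]]}}

```text
time_s: 25.35
tcp_pos: [0.5559, 0.165, 0.0836]
eef_rot: [-180.0, -0.1, 161.8]
contact_force: [2.8, 0.3, -8.9]
gripper_width: 0.014
```

```bash
python3 - <<'E'
from h import *
goto(.5573,.1648,.069,157.0)
E
```

```text
turn units 0.796 shift units [-0.028  0.008  0.292] | pose [0.5559 0.165  0.0836] [-1.7995e+02 -7.0000e-02  1.6178e+02] F [ 2.78  0.32 -8.9 ] M [ 0.35  -1.136  0.006] w 0.014 t 25.35
```

Request:
{"op": "apply_moves", "data": {"plan": [[235, [0, 0, -0.2], 0], [235, [0, 0, -0.3], 0], [235, [0, 0, -0.5], 0], [235, [0, 0, -0.5], 0], [235, [0, 0, -0.3], 0], [235, [0, 0, 0], 0], [235, [0, 0, 0], 0]]}}

```text
time_s: 26.22
tcp_pos: [0.5557, 0.1648, 0.1731]
eef_rot: [-179.9, -0.1, 161.8]
contact_force: [0.6, -0.5, -7.7]
gripper_width: 0.0139
```

```bash
python3 - <<'E'
from h import *
from plant import viewer
goto(.469,-.1816,.17,161.8-32.2)
for n in("scene","top"):
    c=viewer.capture(n); pickle.dump(c,open(n+"4.pkl","wb")); c=c["frame"]
    cv2.imwrite(f"pics/{n}4.png",cv2.resize(c[110:300,250:490] if n=="scene" else c[160:280,160:400],None,fx=3,fy=3,interpolation=cv2.INTER_CUBIC))
E
```

```text
turn units 5.366 shift units [-4.232 -5.751  0.062] | pose [0.5557 0.1648 0.1731] [-1.7994e+02 -8.0000e-02  1.6180e+02] F [ 0.61 -0.45 -7.72] M [-0.052  0.072  0.046] w 0.0139 t 26.23
```

View pics/scene4.png

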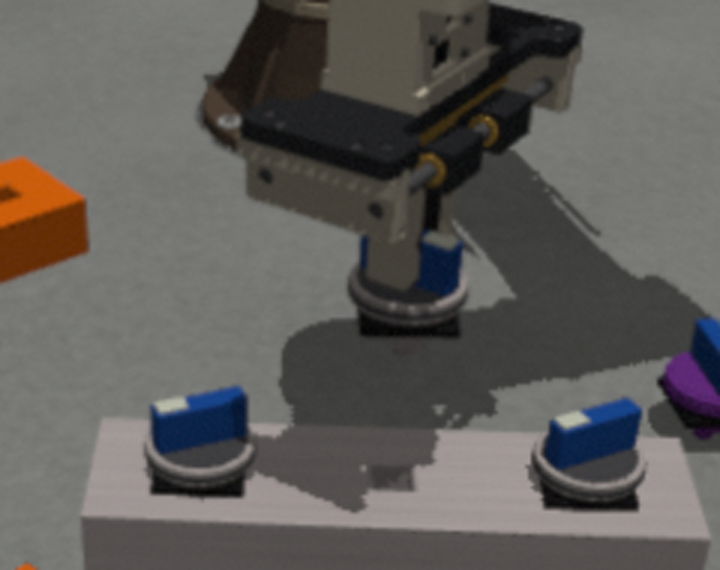

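```bash
python3 - <<'E'
from h import *
s=pickle.load(open("scene4.pkl","rb"))
cv2.imwrite("pics/c5.png",cv2.resize(s["frame"][195:232,360:415],None,fx=14,fy=14,interpolation=cv2.INTER_CUBIC))
for th in(7,11,13.7,17):
    a=np.radians(th);R=np.array([[np.cos(a),-np.sin(a)],[np.sin(a),np.cos(a)]])
    P=[[*(np.array([.5557,.1648])+R@np.array(q)),.1489] for q in((.025,-.025),(.025,.025),(-.025,.025),(-.025,-.025))]
    print(th,((proj(s,P)-[360,195]+.5)*14-.5).round(0).tolist())
E
```

```text
7 [[97.0, 359.0], [568.0, 405.0], [592.0, 168.0], [145.0, 126.0]]
11 [[112.0, 369.0], [585.0, 397.0], [576.0, 158.0], [128.0, 133.0]]
13.7 [[123.0, 375.0], [596.0, 392.0], [565.0, 153.0], [118.0, 137.0]]
17 [[137.0, 383.0], [608.0, 385.0], [551.0, 146.0], [105.0, 144.0]]
```

View pics/c5.png

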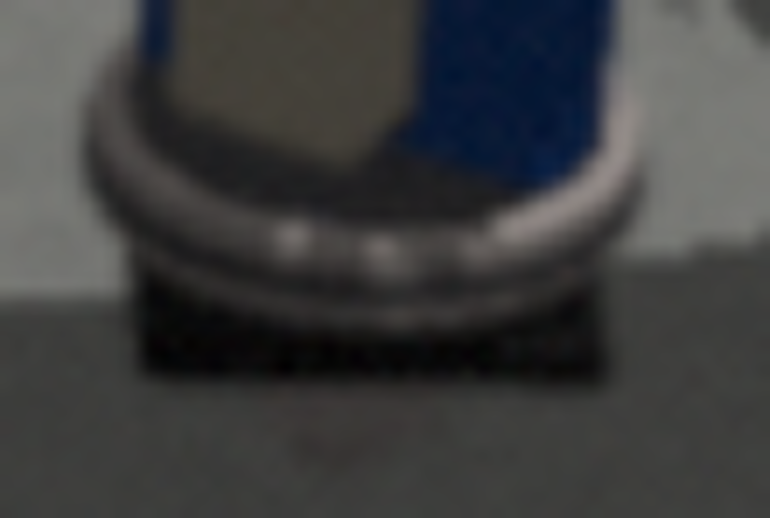

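```bash
python3 - <<'E'
from h import *
s=pickle.load(open("scene0.pkl","rb"))
f=lambda p:(np.array(p,float)+.5)/2.4-.5+np.array((170,180))
A=ray(s,f([(756,264),(260,247),(272,168),(738,182)]),.045)
B=ray(s,f([(112,117),(33,83),(110,37),(188,67)]),.045)
print(A.mean(0),B.mean(0),[np.linalg.norm(B[i]-B[(i+1)%4]).round(4) for i in range(4)])
goto(.469,-.1816,.17,127.8)
E
```

```text
[0.55933961 0.1662902  0.045     ] [ 0.47462645 -0.17680604  0.045     ] [np.float64(0.089), np.float64(0.0901), np.float64(0.0891), np.float64(0.0899)]
turn units 5.667 shift units [-4.41  -5.617  0.057] | pose [0.5558 0.1647 0.1729] [-1.7991e+02 -9.0000e-02  1.6180e+02] F [-0.02 -0.44 -7.13] M [-0.009  0.121  0.019] w 0.0138 t 26.32
```

Request:
{"op": "apply_moves", "data": {"plan": [[235, [0, 0, 0], 1], [235, [0, 0, 0], 1], [235, [0, 0, 0], 1], [235, [0, 0, 0], 1], [235, [0, 0, 0], 1], [235, [0, 0, 0], 0.67], [235, [-0.3, -0.4, 0], 0], [235, [-0.5, -0.65, 0], 0], [235, [-0.5, -0.65, 0], 0], [235, [-0.5, -0.65, 0], 0], [235, [-0.5, -0.65, 0], 0]]}}

```text
time_s: 27.7
tcp_pos: [0.5072, -0.0196, 0.1736]
eef_rot: [-179.9, -0.0, 127.8]
contact_force: [0.2, 0.1, -7.6]
gripper_width: 0.0137
```

Request:
{"op": "apply_moves", "data": {"plan": [[235, [-0.5, -0.65, 0], 0], [235, [-0.5, -0.65, 0], 0], [235, [-0.5, -0.6, 0], 0], [235, [-0.4, -0.5, 0.3], 0], [235, [-0.21, -0.22, 0.4], 0], [235, [0, 0, 0.4], 0], [235, [0, 0, 0], 0], [235, [0, 0, 0], 0], [235, [0, 0, 0], 0]]}}

```text
time_s: 28.82
tcp_pos: [0.4702, -0.1813, 0.12]
eef_rot: [179.9, 0.1, 127.8]
contact_force: [-0.5, 1.0, -7.3]
gripper_width: 0.0136
```

```bash
python3 - <<'E'
from h import *
from plant import viewer
goto(.469,-.1816,.11,127.8)
for n in("scene","top"):
    c=viewer.capture(n); pickle.dump(c,open(n+"5.pkl","wb")); c=c["frame"]
    cv2.imwrite(f"pics/{n}5.png",cv2.resize(c[140:260,160:300] if n=="scene" else c[200:320,350:510],None,fx=5,fy=5,interpolation=cv2.INTER_CUBIC))
E
```

```text
turn units 0.005 shift units [ 0.01  -0.022  0.2  ] | pose [ 0.4702 -0.1813  0.12  ] [1.7994e+02 6.0000e-02 1.2783e+02] F [-0.45  1.04 -7.26] M [ 0.081  0.011 -0.016] w 0.0136 t 28.82
```

View pics/scene5.png

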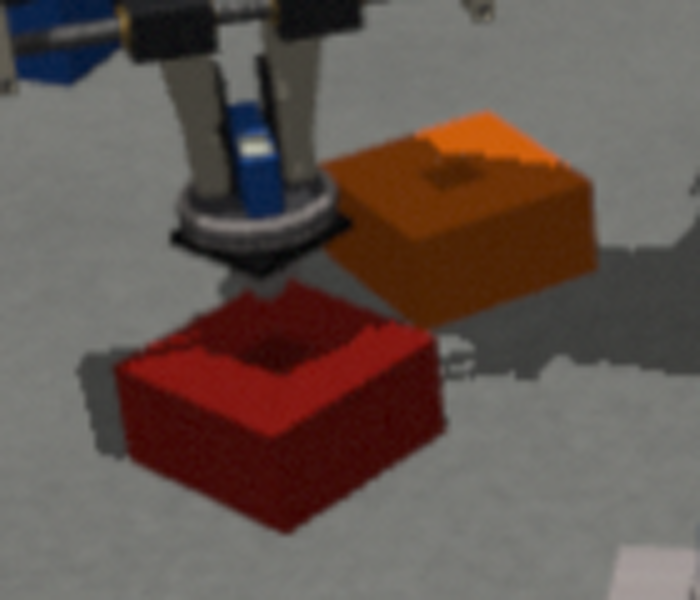

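View pics/top5.png

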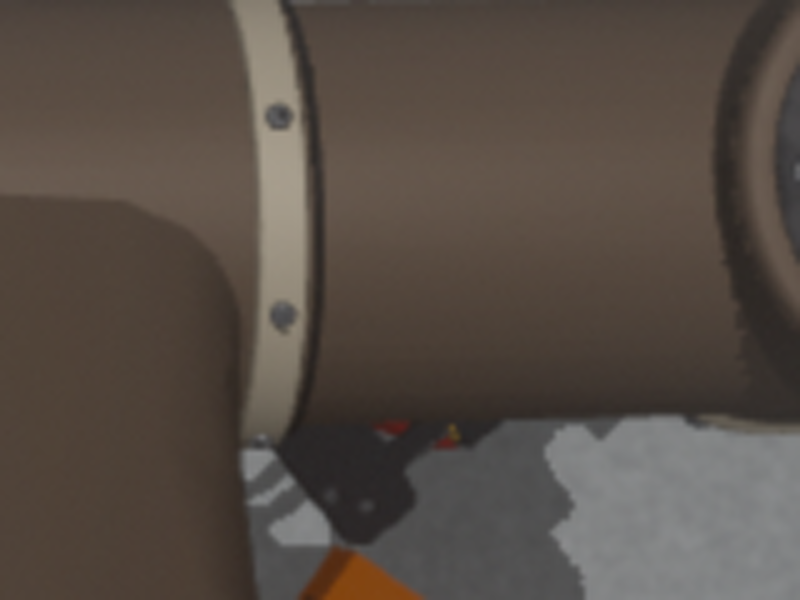

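```bash
python3 - <<'E'
from h import *
s=pickle.load(open("scene5.pkl","rb"))
cv2.imwrite("pics/c6.png",cv2.resize(s["frame"][180:235,180:252],None,fx=11,fy=11,interpolation=cv2.INTER_CUBIC))
f=lambda p:(np.array(p,float)+.5)/5-.5+np.array((160,140))
F=ray(s,f([(172,238),(262,275),(350,222)]),.0958); B=ray(s,f([(116,370),(272,437),(435,343),(290,280)]),.045)
ang=lambda v:round(float(np.degrees(np.arctan2(v[1],v[0]))),1)
print((F[0]+F[2])/2,np.linalg.norm(F[0]-F[1]),np.linalg.norm(F[1]-F[2]),ang(F[0]-F[1]),ang(F[2]-F[1]))
print(B.mean(0),[np.linalg.norm(B[i]-B[(i+1)%4]).round(4) for i in range(4)],ang(B[0]-B[1]),ang(B[2]-B[1]))
for th in(-18.5,-16,-21):
    a=np.radians(th);R=np.array([[np.cos(a),-np.sin(a)],[np.sin(a),np.cos(a)]])
    P=[[*(np.array([.4702,-.1813])+R@np.array(q)),.0958] for q in((.025,-.025),(.025,.025),(-.025,.025),(-.025,-.025))]
    print(th,((proj(s,P)-[180,180]+.5)*11-.5).round(0).tolist())
a=np.radians(-18.5);R=np.array([[np.cos(a),-np.sin(a)],[np.sin(a),np.cos(a)]])
P=[[*(np.array([.469,-.1816])+R@np.array(q)),.045] for q in((.045,-.045),(.045,.045),(-.045,.045),(-.045,-.045))]
print("red",((proj(s,P)-[180,180]+.5)*11-.5).round(0).tolist())
E
```

```text
[ 0.466743   -0.18326196  0.0958    ] 0.04965604777854415 0.04907440765004813 -108.7 164.6
[ 0.47422083 -0.17828567  0.045     ] [np.float64(0.0849), np.float64(0.0857), np.float64(0.0834), np.float64(0.0902)] -107.0 159.6
-18.5 [[151.0, 94.0], [351.0, 176.0], [560.0, 61.0], [360.0, -16.0]]
-16 [[151.0, 98.0], [360.0, 175.0], [560.0, 56.0], [352.0, -15.0]]
-21 [[151.0, 90.0], [342.0, 177.0], [560.0, 65.0], [369.0, -17.0]]
red [[32.0, 356.0], [385.0, 517.0], [748.0, 296.0], [396.0, 153.0]]
```

View pics/c6.png

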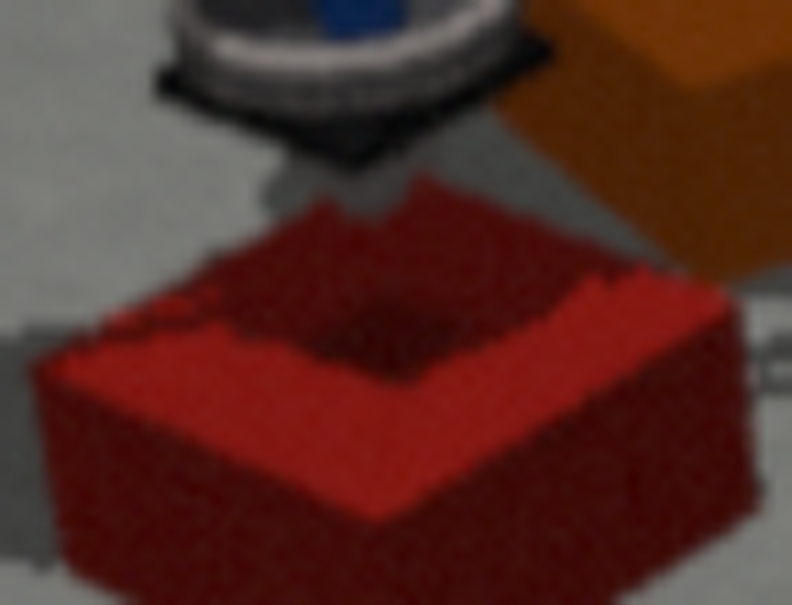

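```bash
python3 - <<'E'
from h import *
c=pickle.load(open("top0.pkl","rb")); im=c["frame"].astype(int)
def quad(sub,o):
    ct=max(cv2.findContours(sub.astype(np.uint8),cv2.RETR_EXTERNAL,cv2.CHAIN_APPROX_NONE)[0],key=cv2.contourArea)
    h=cv2.convexHull(ct); m=np.zeros(sub.shape,np.uint8);cv2.drawContours(m,[h],-1,1,-1)
    r=cv2.minAreaRect(h); M=cv2.moments(m,True); return np.array([M["m10"]/M["m00"],M["m01"]/M["m00"]])+o, r
reg=im[225:300,385:465]; 
for thr in(85,95,105):
    p,r=quad((reg[...,2]>thr)&(reg[...,1]<70),np.array([385,225])); print(thr,p,r, ray(c,[p],.045))
# hole centre mouth from earlier crop corners
f=lambda p:(np.array(p,float)+.5)/7-.5+np.array((385,225))
H=ray(c,f([(262,207),(345,232),(325,307),(245,282)]),.045); print(H.mean(0),[np.linalg.norm(H[i]-H[(i+1)%4]).round(4) for i in range(4)])
reg=im[170:270,170:350]; g=reg.min(2)
print(reg[60,20],reg[90,90],reg[10,5])
for thr in(115,125,135):
    sub=(g>thr).astype(np.uint8); 
    p,r=quad(sub,np.array([170,170])); print(thr,p,r,ray(c,[p],.045))
E
```

```text
85 [426.35996006 261.60908637] ((41.35264587402344, 36.71662139892578), (44.56744384765625, 43.81460952758789), 17.52556800842285) [[ 0.46867385 -0.18145835  0.045     ]]
95 [426.61526795 261.57077856] ((41.496219635009766, 36.761962890625), (44.26631164550781, 43.81460952758789), 17.52556800842285) [[ 0.46875195 -0.18198447  0.045     ]]
105 [426.64699898 261.50152594] ((41.66876220703125, 36.632240295410156), (44.01536560058594, 43.463294982910156), 17.52556800842285) [[ 0.46889406 -0.18205292  0.045     ]]
[ 0.46935081 -0.18197992  0.045     ] [np.float64(0.0253), np.float64(0.0229), np.float64(0.0244), np.float64(0.0227)]
[156 152 158] [114 113 112] [116 115 113]
115 [259.03810466 218.10812817] ((89.60784149169922, 47.567626953125), (47.86604309082031, 168.91561889648438), 77.08536529541016) [[0.55899223 0.1626283  0.045     ]]
125 [257.08987979 219.25202684] ((87.09589385986328, 49.099422454833984), (43.45800018310547, 161.53213500976562), 76.17794799804688) [[0.55660974 0.16661919 0.045     ]]
135 [257.23784624 219.25537027] ((87.37537384033203, 49.188934326171875), (43.054931640625, 161.05911254882812), 76.29303741455078) [[0.55660264 0.16631402 0.045     ]]
```

```bash
python3 - <<'E'
from h import *
goto(.469,-.1818,.088,127.3)
E
```

```text
turn units 0.088 shift units [ 0.003 -0.023  0.636] | pose [ 0.47   -0.1812  0.1198] [1.7994e+02 5.0000e-02 1.2783e+02] F [ 0.24  0.17 -6.93] M [0.018 0.058 0.004] w 0.014 t 28.93
```

Request:
{"op": "apply_moves", "data": {"plan": [[235, [0, -0.023, 0.2], 0.09], [235, [0, 0, 0.2], 0], [235, [0, 0, 0.1], 0], [235, [0, 0, 0.06], 0], [235, [0, 0, 0.05], 0], [235, [0, 0, 0], 0]]}}

```text
time_s: 29.68
tcp_pos: [0.4686, -0.1821, 0.0885]
eef_rot: [-180.0, -0.0, 127.3]
contact_force: [-0.5, -0.3, -6.1]
gripper_width: 0.0139
```

```bash
python3 - <<'E'
from h import *
from plant import viewer
goto(.469,-.1818,.0692,127.3)
c=viewer.capture("scene"); c=c["frame"]
cv2.imwrite("pics/s6.png",cv2.resize(c[160:260,160:270],None,fx=6,fy=6,interpolation=cv2.INTER_CUBIC))
E
```

```text
turn units -0.007 shift units [-0.     0.009  0.385] | pose [ 0.4686 -0.1821  0.0885] [-1.7999e+02 -1.0000e-02  1.2726e+02] F [-0.53 -0.31 -6.13] M [-0.064  0.058 -0.032] w 0.0139 t 29.68
```

View pics/s6.png

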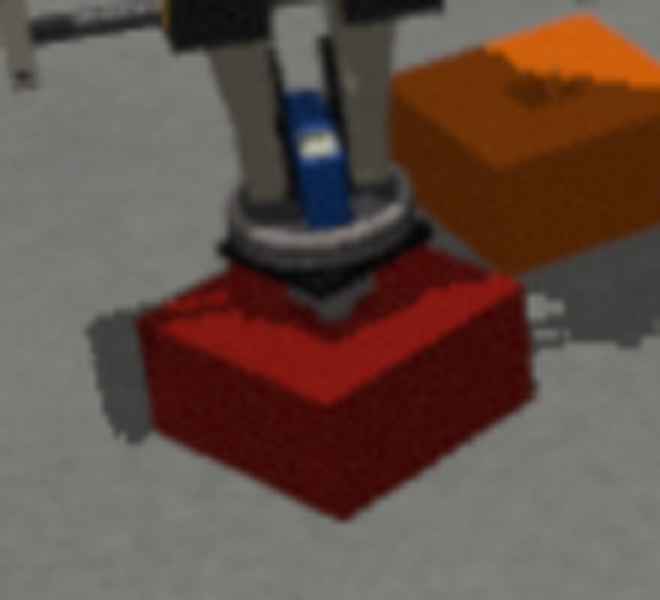

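The shank tip enters the hole at about (328,315) with no contact force. I'll go on in small steps.

Request:
{"op": "apply_moves", "data": {"plan": [[235, [0, 0.009, 0.03], 0], [235, [0, 0, 0.03], 0], [235, [0, 0, 0], 0]]}}

```text
time_s: 30.1
tcp_pos: [0.4689, -0.1818, 0.0855]
eef_rot: [-180.0, -0.0, 127.2]
contact_force: [-0.2, -0.0, -6.5]
gripper_width: 0.0136
```

Request:
{"op": "apply_moves", "data": {"plan": [[235, [0, 0, 0.03], 0], [235, [0, 0, 0.03], 0], [235, [0, 0, 0], 0]]}}

```text
time_s: 30.48
tcp_pos: [0.4689, -0.1818, 0.0824]
eef_rot: [-180.0, -0.0, 127.3]
contact_force: [0.3, 0.6, -6.9]
gripper_width: 0.0137
```

```bash
python3 - <<'E'
from h import *
goto(.469,-.1818,.0692,127.3)
E
```

```text
turn units -0.008 shift units [-0.002  0.002  0.264] | pose [ 0.4689 -0.1818  0.0824] [-1.7998e+02 -1.0000e-02  1.2725e+02] F [ 0.32  0.63 -6.92] M [0.002 0.01  0.017] w 0.0137 t 30.48
```

Request:
{"op": "apply_moves", "data": {"plan": [[235, [0, 0, 0.04], 0], [235, [0, 0, 0.04], 0], [235, [0, 0, 0.04], 0], [235, [0, 0, 0], 0]]}}

```text
time_s: 30.98
tcp_pos: [0.4688, -0.1818, 0.0763]
eef_rot: [-180.0, -0.0, 127.3]
contact_force: [0.2, -0.1, -7.6]
gripper_width: 0.0138
```

Request:
{"op": "apply_moves", "data": {"plan": [[235, [0, 0, 0.04], 0], [235, [0, 0, 0.03], 0], [235, [0, 0, 0.02], 0], [235, [0, 0, 0], 0]]}}

```text
time_s: 31.48
tcp_pos: [0.4689, -0.1818, 0.072]
eef_rot: [-180.0, -0.0, 127.2]
contact_force: [0.5, 1.0, -7.3]
gripper_width: 0.0138
```

```bash
python3 - <<'E'
from h import *
goto(.469,-.1818,.0692,127.3)
E
```

```text
turn units -0.008 shift units [-0.001  0.001  0.056] | pose [ 0.4689 -0.1818  0.072 ] [-1.7999e+02 -1.0000e-02  1.2725e+02] F [ 0.53  1.05 -7.33] M [ 0.    -0.002 -0.054] w 0.0138 t 31.48
```

Excellent: there is still no contact and 2.8 mm to go.

Request:
{"op": "apply_moves", "data": {"plan": [[235, [0, 0, 0.02], 0], [235, [0, 0, 0.02], 0], [235, [0, 0, 0], 0]]}}

```text
time_s: 31.85
tcp_pos: [0.4689, -0.1818, 0.07]
eef_rot: [-180.0, -0.0, 127.3]
contact_force: [-1.3, 0.3, -6.6]
gripper_width: 0.0136
```

Request:
{"op": "apply_moves", "data": {"plan": [[235, [0, 0, 0.01], 0], [235, [0, 0, 0.005], 0], [235, [0, 0, 0], 0]]}}

```text
time_s: 32.22
tcp_pos: [0.469, -0.1818, 0.0693]
eef_rot: [-180.0, -0.0, 127.3]
contact_force: [-0.2, 0.7, -6.8]
gripper_width: 0.0137
```

```bash
python3 - <<'E'
from h import *
goto(.469,-.1818,.0692,127.3)
E
```

```text
turn units -0.008 shift units [-0.    -0.     0.002] | pose [ 0.469  -0.1818  0.0693] [-180.     -0.    127.25] F [-0.17  0.72 -6.83] M [-0.023  0.01  -0.003] w 0.0137 t 32.23
```

Request:
{"op": "apply_moves", "data": {"plan": [[235, [0, 0, 0.006], 0], [235, [0, 0, 0.006], 0], [235, [0, 0, 0], 0]]}}

```text
time_s: 32.6
tcp_pos: [0.469, -0.1818, 0.0692]
eef_rot: [180.0, 0.0, 127.3]
contact_force: [-3.3, 2.1, 3.8]
gripper_width: 0.0139
```

Request:
{"op": "apply_moves", "data": {"plan": [[235, [0, 0, 0.008], 0], [235, [0, 0, 0], 0]]}}

```text
time_s: 32.85
tcp_pos: [0.4691, -0.1818, 0.0692]
eef_rot: [180.0, 0.0, 127.3]
contact_force: [-4.9, 4.4, 9.3]
gripper_width: 0.014
```

The flange bottomed at z = 0.0692, the same height as in the rack, with a push of about 16 N. I'll release and retreat.

Request:
{"op": "apply_moves", "data": {"plan": [[220, [0, 0, -0.008], 0], [205, [0, 0, 0], 0], [180, [0, 0, 0], 0], [120, [0, 0, 0], 0], [120, [0, 0, 0], 0], [120, [0, 0, 0], 0], [120, [0, 0, -0.3], 0], [120, [0, 0, -0.6], 0], [120, [0, 0, -0.8], 0], [120, [0, 0, -0.8], 0], [120, [0, 0, 0], 0]], "squeeze": 10}}

```text
time_s: 34.22
tcp_pos: [0.4711, -0.1821, 0.1982]
eef_rot: [179.7, 0.3, 127.3]
contact_force: [-0.3, 1.1, -0.2]
gripper_width: 0.0462
```

Request:
{"op": "apply_moves", "data": {"plan": [[120, [-1, 0, -0.5], 0], [120, [-1, 0, 0], 0], [120, [-1, 0, 0], 0], [120, [-1, 0, 0], 0], [120, [0, 0, 0], 0]]}}

```text
time_s: 34.85
tcp_pos: [0.5906, -0.3432, 0.2165]
eef_rot: [-179.9, -0.1, 127.1]
contact_force: [-0.5, 1.4, -0.6]
gripper_width: 0.0466
```

```bash
python3 - <<'E'
from h import *
from plant import viewer
goto(.469,-.1818,.0692,127.3)
for n in("scene","top"):
    c=viewer.capture(n); pickle.dump(c,open(n+"7.pkl","wb"));cv2.imwrite(f"pics/{n}7.png",c["frame"])
    c=c["frame"]
    cv2.imwrite(f"pics/{n}7z.png",cv2.resize(c[170:260,160:270] if n=="scene" else c[220:310,370:480],None,fx=6,fy=6,interpolation=cv2.INTER_CUBIC))
E
```

```text
turn units -0.03 shift units [4.042 0.022 2.946] | pose [ 0.5906 -0.3432  0.2165] [-1.7989e+02 -1.2000e-01  1.2712e+02] F [-0.54  1.42 -0.59] M [0.134 0.18  0.016] w 0.0466 t 34.85
```

View pics/scene7.png

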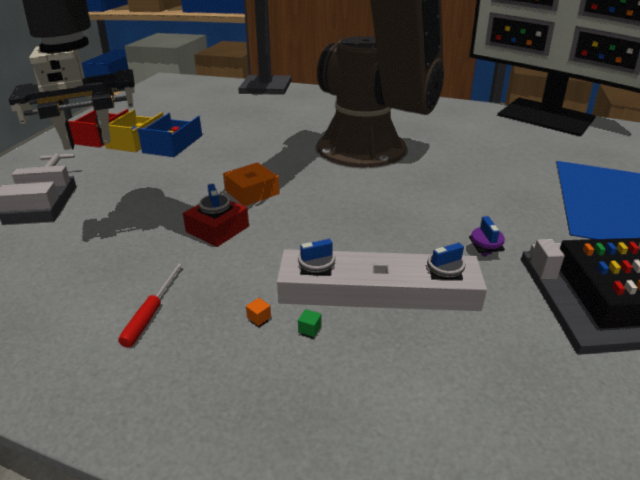

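View pics/scene7z.png

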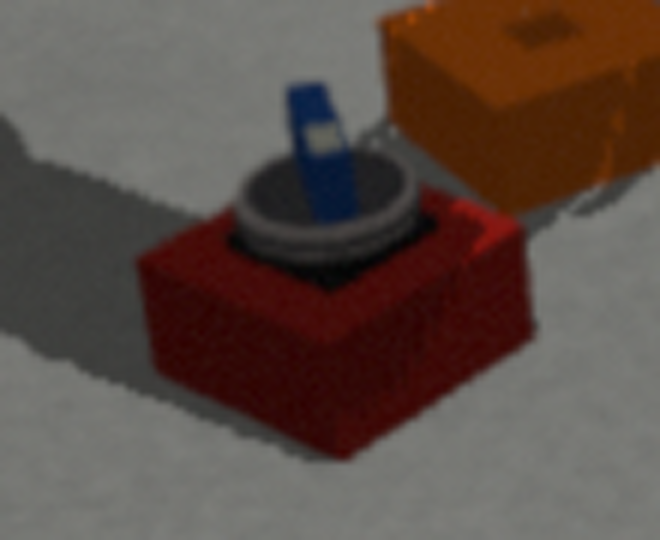

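View pics/top7.png

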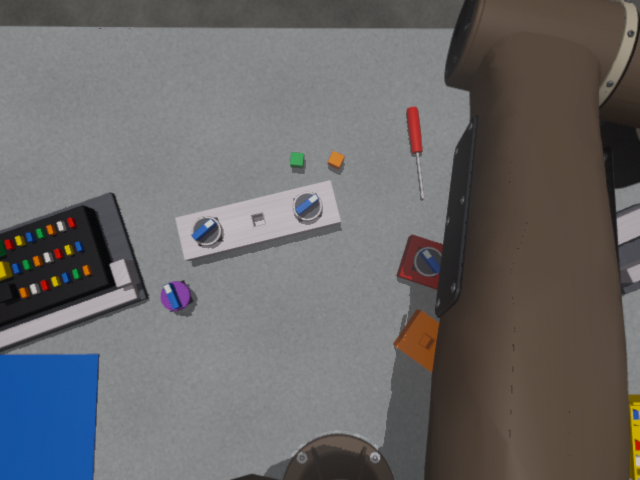

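The stiff roller sits flat in the red block at (427,262) in the top view. The other two are in the rack with their marks turned. The relays at (297,159) and (336,159) and the screwdriver at (415,150) are unmoved, and the gripper is clear of everything.

```bash
python3 -c "
from plant import close_job
print(close_job())"
```

```text
the job is handed in; nothing more can be done
None
```

The job is handed in: I turned all three wheels, found the middle roller stiff, and moved it fully home into the red block. It took about 35 s of the 72 s.

- **Wheels:** Left and right turned about 100–108° and ran free, with a measured moment about the axis of 0.00–0.04 N m, which is within sensor noise. The middle turned about 117°, dragged at about 0.1 N m and stayed put.
- **Seating:** The stiff roller went in without side contact. It bottomed at the same tool height it had in the rack (0.0692 m) with a push of about 16 N. I then let go and backed off.
- **Last pictures:** It sits flat in the red block and the two good rollers are still in the rack with their marks turned. The relays and screwdriver have not moved, and the gripper touches nothing.
- **Disagreement:** The two cameras differed by up to about 5 mm on the block positions. I went by the top view, and the contact forces during the grasp and the insertion agreed with it.

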